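# Find the solid test block by weight and load it on the shaker head

### The job

One of the three closed cases holds the solid, heavy test block; heft the cases to find out which, open only that one and lay its lid flat, right way up, on the table. Take the block out and set it down gently, not dropped, on the shaker's sprung brass head, inside the steel guide with its length along the guide, so that its whole weight rests on the head. Leave the three cases standing upright on the mat or table, the other two with their lids on, and do not disturb the other things on the desk.

Things in the scene. Friction and masses are not known exactly. Their poses are not given: they have to be found in the camera images.
- mat: Thin grey fixed mat, 160 x 400 x 3 mm, on which the three cases stand in a row along its y axis, one near the middle and one about 135 mm to either side; origin at the centre of its underside. Its position and yaw vary.
- case_a: Loose grey case, one of three identical ones, 124 (x) x 58 (y) x 50 mm (z), 4 mm walls and floor, open-topped under its lid; origin at the centre of its underside, z up. It stands on the mat, its long side roughly along the mat's x; heft it across its 58 mm width. Each holds one block; which case has the solid one changes and cannot be seen.
- case_b: Loose grey case, one of three identical ones, 124 (x) x 58 (y) x 50 mm (z), 4 mm walls and floor, open-topped under its lid; origin at the centre of its underside, z up. It stands on the mat, its long side roughly along the mat's x; heft it across its 58 mm width. With lid and solid block it weighs 0.68 to 0.83 kg, with a blank 0.32 to 0.35 kg.
- case_c: Loose grey case, one of three identical ones, 124 (x) x 58 (y) x 50 mm (z), 4 mm walls and floor, open-topped under its lid; origin at the centre of its underside, z up. It stands on the mat, its long side roughly along the mat's x; heft it across its 58 mm width. 
- floor_a (a point): Centre of the inner floor of case_a, 4 mm above its underside. Here in every case lies a bare metal-coloured block with a red dot on top, 60 x 36 x 34 mm high, its 60 mm along the case's x (centred to about 3 mm), its top 12 mm below the case's rim. One block is solid (0.40 to 0.54 kg), the other two are hollow blanks (about 0.05 kg) that look the same.
- floor_b (a point): Centre of the inner floor of case_b, as floor_a. In every case black cheeks (26 mm high) close off the block's long sides and stops stand close to the corners of its ends, so it comes out only when held by its two end faces, 60 mm apart, and lifted straight up: a 30 mm wide slot leaves 28 mm free beyond each end.
- floor_c (a point): Centre of the inner floor of case_c, as floor_a. Every case is 116 mm long inside, so open the gripper only to about 74 mm before reaching in for the block.
- lid_a: Loose lift-off blue lid of case_a, 0.06 kg: plate 124 x 58 x 5 mm, 5 mm deep plug below with 2 mm play in the case; origin at the centre of the plate's underside (50 mm above the case's underside when closed; 5 mm above a table it lies on). Black grip bar on top, 40 mm along x, 14 mm wide along y, from 5 to 29 mm above the origin: pinch it and lift straight up.
- lid_b: Loose lift-off blue lid of case_b, 0.06 kg: plate 124 x 58 x 5 mm, 5 mm deep plug below with 2 mm play in the case; origin at the centre of the plate's underside (50 mm above the case's underside when closed; 5 mm above a table it lies on). Black grip bar on top, 40 mm along x, 14 mm wide along y, from 5 to 29 mm above the origin: pinch it and lift straight up.
- lid_c: Loose lift-off blue lid of case_c, 0.06 kg: plate 124 x 58 x 5 mm, 5 mm deep plug below with 2 mm play in the case; origin at the centre of the plate's underside (50 mm above the case's underside when closed; 5 mm above a table it lies on). Black grip bar on top, 40 mm along x, 14 mm wide along y, from 5 to 29 mm above the origin: pinch it and lift straight up.
- pad: Thin green fixed set-down pad, 130 x 110 x 3 mm, clear at the start, for putting the block down while changing grip. The table beyond it, for 80 mm around x 0.665, y -0.10, is also clear, with room for a lid; origin at the centre of its underside.
- shaker: Fixed blue bench shaker, 174 (x) x 154 (y) mm, flat white and red striped top 55 mm high, with a steel guide around a sprung brass head on it; origin at the centre of its underside, z up. Position and yaw vary.
- guide (a point): Centre of the guide's mouth, 115 mm above the shaker's underside, axes as the shaker's. The fixed guide: two end walls across x, inner faces 66 mm apart, 52 mm wide, tops at this height; at each corner a 10 mm long side cheek, 42 mm between facing inner faces, top 15 mm lower. The middle 46 mm of both long sides is open for fingers.
- seat (a point): Centre of the brass head's top face at rest, 75 mm above the shaker's underside; the block's underside comes here, its 60 mm along the shaker's x, 3 mm play each way. The end walls leave no room for fingers at the block's ends: hold it by its 36-mm-apart long sides, in the open gaps (regrasp it first).
- head (a joint): Downward travel of the sprung brass head (56 x 34 mm), m: 0 unloaded, at most 0.013. Spring 600 N/m with a little preload: the solid block alone sinks it to about 0.006 to 0.009, a hollow blank under 0.002.
- wrench: Steel wrench, 150 mm long, lying near the robot side of the mat; bystander. Origin at its middle.
- tape: Yellow tape roll, 90 mm across, 24 mm tall, lying behind the mat; bystander. Origin at its underside.
- mouse: White computer mouse, 100 x 58 x 32 mm, at the back; bystander. Origin at its underside.
- jar: Glass jar, 60 mm wide, 70 mm tall, near the robot, in front of the shaker; bystander. Origin at its underside.
Things that resemble listed ones, but are neither listed nor needed, are in the scene too. What is shaped like the lid_a but brown is not meant.

How it is judged (in metres and radians):
On the way, in this order (a step that is already met when the one before it is completed fails the run):
1. a case has been lifted clear of its place with its lid still on (((height (world z) of case_a above 0.01 m and (z of lid_a in the frame of case_a between 0.045 and 0.055 m and distance between lid_a and case_a below 0.056 m)) or (height (world z) of case_b above 0.01 m and (z of lid_b in the frame of case_b between 0.045 and 0.055 m and distance between lid_b and case_b below 0.056 m)) or (height (world z) of case_c above 0.01 m and (z of lid_c in the frame of case_c between 0.045 and 0.055 m and distance between lid_c and case_c below 0.056 m)))), for 0.1 s.
2. a lid has been taken off its case and laid on the table (((height (world z) of lid_a below 0.02 m and angle between lid_a's own z axis and vertical below 0.15 rad and distance between lid_a and case_a above 0.075 m) or (height (world z) of lid_b below 0.02 m and angle between lid_b's own z axis and vertical below 0.15 rad and distance between lid_b and case_b above 0.075 m) or (height (world z) of lid_c below 0.02 m and angle between lid_c's own z axis and vertical below 0.15 rad and distance between lid_c and case_c above 0.075 m))), for 0.2 s.
At the end, for the whole second after the job is handed in: The solid block rests free on the shaker's head inside the guide, which its weight holds 5 to 10.5 mm down and still; all three cases stand upright (within 0.1 rad) on the mat or table, at rest; one lid lies flat on the table (within 0.15 rad), the other two sit closed on their cases (value of joint head between 0.005 and 0.0105 m and velocity of joint head between -0.01 and 0.01 m/s and angle between each of case_a, case_b, case_c's own z axis and vertical below 0.1 rad and height (world z) of each of case_a, case_b, case_c below 0.012 m and linear speed of each of case_a, case_b, case_c below 0.03 m/s and (((height (world z) of lid_a below 0.02 m and angle between lid_a's own z axis and vertical below 0.15 rad and distance between lid_a and case_a above 0.075 m) and (z of lid_b in the frame of case_b between 0.045 and 0.055 m and distance between lid_b and case_b below 0.056 m) and (z of lid_c in the frame of case_c between 0.045 and 0.055 m and distance between lid_c and case_c below 0.056 m)) or ((height (world z) of lid_b below 0.02 m and angle between lid_b's own z axis and vertical below 0.15 rad and distance between lid_b and case_b above 0.075 m) and (z of lid_a in the frame of case_a between 0.045 and 0.055 m and distance between lid_a and case_a below 0.056 m) and (z of lid_c in the frame of case_c between 0.045 and 0.055 m and distance between lid_c and case_c below 0.056 m)) or ((height (world z) of lid_c below 0.02 m and angle between lid_c's own z axis and vertical below 0.15 rad and distance between lid_c and case_c above 0.075 m) and (z of lid_a in the frame of case_a between 0.045 and 0.055 m and distance between lid_a and case_a below 0.056 m) and (z of lid_b in the frame of case_b between 0.045 and 0.055 m and distance between lid_b and case_b below 0.056 m)))); the robot touches nothing.
It fails at once if a second case is opened ((distance between lid_a and case_a above 0.075 m and distance between lid_b and case_b above 0.075 m) or (distance between lid_a and case_a above 0.075 m and distance between lid_c and case_c above 0.075 m) or (distance between lid_b and case_b above 0.075 m and distance between lid_c and case_c above 0.075 m)).
It fails at once if a case is tipped by more than 0.5 rad (angle between any of case_a, case_b, case_c's own z axis and vertical above 0.5 rad).
It fails at once if the block is dropped or slammed on the head (head moving down faster than 0.3 m/s) (velocity of joint head above 0.3 m/s).
It fails at once if a bystander is pushed more than 30 mm (distance of any of wrench, tape, mouse, jar from where it was at the start of the episode above 0.03 m).
It also fails if it takes over 72 s, if anything falls off the work surface, if the arm or the gripper's body presses on something with over 40 N, if the wrist force passes 120 N, or if a joint passes its speed limit or range.

### The arm

A 6-joint arm with a two-finger parallel gripper is mounted at the origin on the work surface. World frame = base frame: x ahead of the robot, y to its left, z up, the work surface at z = 0. Lengths are in mm, angles in rad, forces in N, time in s.
With the tool pointing down it reaches from about 350 to 975 mm from the base axis. Payload 7.1 kg.
Tool frame: the origin (TCP) lies midway between the tips of the shut fingers; the grasp point (between the pads) lies 19 mm behind it; z points along the fingers, y is the line along which they close (so a half turn about z gives the same grasp; the last joint's range is limited). The gripper opens to 88 mm and grips with 3 to 60 N. Pads are 20 mm wide; open, the fingers measure 115 mm over their backs; the gripper's body (75 mm by 178 mm) begins 61 mm behind the grasp point.
Start: joints at [-0.019, 0.423, 1.63, -0, 1.089, -0.019], TCP at [624.984, 0.026, 222.675] pointing down, gripper open.
Joint ranges: [-3, 3], [-0.9, 2.11], [0.09, 2.58], [-1.31, 4.45], [0.11, 2.69], [-2.54, 2.54]. Speed limits (rad/s): [2.39, 2.39, 3.01, 3.14, 3.14, 3.14].

### API

Orientations are given as a rotation vector (axis times angle).
In Python, from workcell import status, eyes, ticket gives the robot as it stands.
- The arm moves only by the shell command python3 -m jog 'ROWS' [OPENING]. ROWS is a JSON list of rows, 1 to 5 of them, each of 6 numbers: dx, dy, dz in mm, then a rotation vector rx, ry, rz in rad; each row shifts and turns the commanded pose from where the row before left it, along the tool's axes as they then stand; what a row does not reach is not made up. A row lasts 1/12 s, in which the tool goes at most 41.7 mm and 0.125 rad, less where a joint would pass 70% of its speed; a pose out of reach is approached as far as the arm can. OPENING is the finger opening in mm, set as the command begins (- or left out keeps the last). The fingers move at their own pace and stop on an object; the grip force is fixed at half the most. Time passes only in rows, so rows that do not move let the fingers close. It prints the time, the measured TCP pose, the force, the opening and the grip force at its end.
- status.get_obs(): the state, without advancing time (a new reading comes with each control period).
- eyes.get_image(name): name is "scene" or "side" or "wrist"; returns a dict with "img" (480x640x3 uint8, red, green, blue), "range_z" (480x640 float32, mm along the optical axis (not along the pixel's ray), 0 where there is no reading), "fx", "fy", "cx", "cy" (pixels), "R" (3x3) and "t" (3): a world point X has camera coordinates R X + t. Camera axes: x right, y down, z forward; pixel columns grow to the right and rows downward; lengths in mm; the calibration is good to about 2 mm. A picture is of the moment at which its call begins.
- ticket.close_job(): hands the job in; it is judged then, once.
The state is a dict: "t": time; "qpos": joint angles; "qvel": joint speeds; "joint_torque": joint torques, N m; "ee_pos": TCP position; "orientation": TCP orientation; "ft_force": force on the tool from outside, world axes, zero at the start; "moment": the same for the moment, N m; "width": finger opening in mm; "grasp_force": force on a finger pad.
Only numpy, scipy, OpenCV 4.12 (cv2) and the standard library are available. Lean on these libraries where they do the work, as an engineer would, in place of code of your own. Each camera call takes 0.05 s, during which the arm holds its last target. There are 200 camera calls.

## Working session

There is one attempt and no reset: what is moved stays moved. The work goes in short steps, Python scripts to look and compute and a shell command to move; the robot and the scene stay as the last step left them, time stands still between calls to the robot, and variables do not carry over. Pictures are saved under pics/ and viewed, at most 10 in all, crops included, and the job is handed in when it is done.

```bash
mkdir -p pics; ls; cat > h.py <<'E'
import numpy as np,cv2
from workcell import status,eyes
def grab(n,save=None):
    d=eyes.get_image(n)
    np.savez(f'/tmp/{n}.npz',**d)
    if save: cv2.imwrite(save,d['img'][:,:,::-1])
    return d
def world(d):
    v,u=np.mgrid[:480,:640]; z=d['range_z']
    c=np.stack([(u-d['cx'])/d['fx']*z,(v-d['cy'])/d['fy']*z,z],-1)
    w=(c-d['t'])@d['R']; w[z==0]=np.nan
    return w
E
python3 - <<'E'
from h import *
for n in('scene','side'):
    d=grab(n,f'pics/{n}0.png'); print(n,(-d['R'].T@d['t']).round(),d['R'][2].round(2))
print(status.get_obs())
E
```

```text
pics
scene [1097.  503. 1029.] [-0.48 -0.38 -0.79]
side [ 149. 1147.  806.] [ 0.29 -0.81 -0.52]
{'t': 0.1, 'qpos': array([-1.89890329e-02,  4.23772572e-01,  1.63060313e+00, -3.07142995e-05,
        1.08859130e+00, -1.90152800e-02]), 'qvel': array([-0.00223515, -0.00235215, -0.00344446,  0.00152521,  0.00139262,
       -0.00084265]), 'joint_torque': array([ 6.49496542e-04, -5.45618248e+01, -2.74323839e+01,  6.46709581e-02,
        1.88581715e-02,  1.54216096e-06]), 'ee_pos': array([6.24501541e+02, 3.36123533e-02, 2.21978442e+02]), 'orientation': array([-2.22070946e+00, -2.22079942e+00,  1.52754534e-03]), 'ft_force': array([-0.36591107, -0.35477344,  0.37584055]), 'moment': array([-0.02404936, -0.0312483 , -0.06840103]), 'grasp_force': 0.0, 'width': 87.5931733595471}
```

View pics/scene0.png

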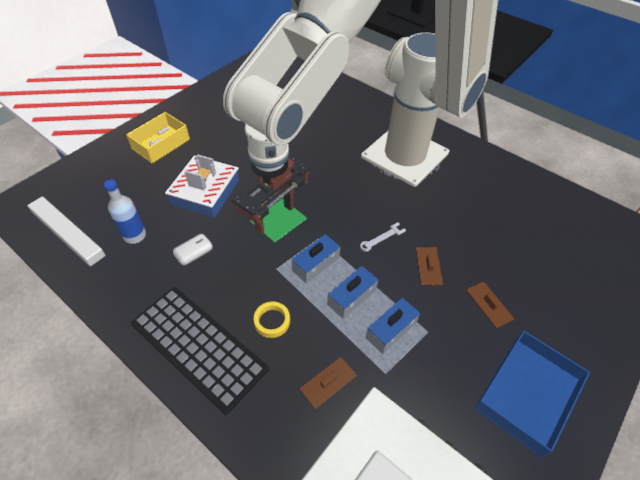

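View pics/side0.png

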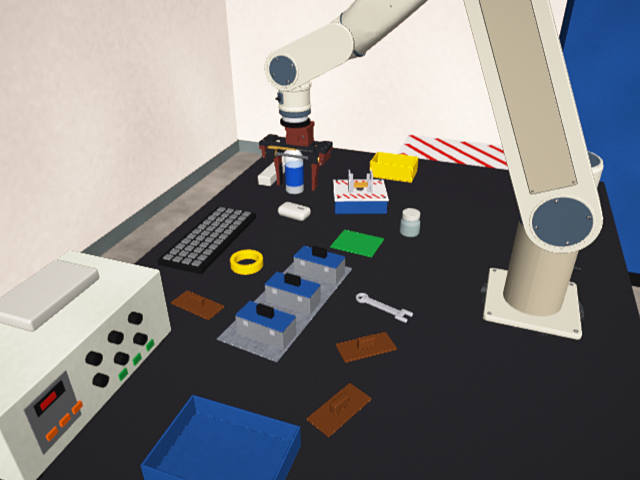

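The scene view shows the blue-lidded cases at about (316,255), (352,290) and (393,325), the pad at (282,220) and the shaker at (203,183). The side view shows the cases at (320,262), (293,288) and (266,320), and the shaker at (360,195).

```bash
cat > m.py <<'E'
from h import *
def rect(p):
    (c,s,a)=cv2.minAreaRect(p[:,:2].astype(np.float32))
    if s[0]<s[1]: a-=90; s=s[::-1]
    return np.round(c,1),np.round(s,1),round((a+90)%180-90,1)
if __name__=='__main__':
  for n in('scene','side'):
    d=dict(np.load(f'/tmp/{n}.npz')); w=world(d); im=d['img'].astype(int); hsv=cv2.cvtColor(d['img'],cv2.COLOR_RGB2HSV)
    H,S,V=[hsv[...,i].astype(int) for i in range(3)]
    def comps(m,name,minn=25):
        k,l,st,ce=cv2.connectedComponentsWithStats(m.astype(np.uint8))
        for i in range(1,k):
            if st[i,4]<minn: continue
            p=w[l==i]; print(n,name,st[i,4],ce[i].round(),*rect(p),'z',np.nanpercentile(p[:,2],[10,50,90]).round(1))
    z=w[...,2]; x=w[...,0]; y=w[...,1]; reg=(x>350)&(x<1000)&(abs(y)<600)
    comps(reg&(H>100)&(H<125)&(S>120)&(z>45)&(z<70),'lid')
    comps(reg&(z>72)&(z<90)&(V<70)&(y>-120),'bar',10)
    comps(reg&(H>50)&(H<80)&(S>120)&(z<15),'pad')
    comps(reg&(z>48)&(z<62)&(y<-50)&(V>80)&(x>400)&(x<800),'shaktop')
    comps(reg&(z>95)&(z<122)&(y<-120)&(S<60)&(V>60)&(x<800),'guide',8)
    comps(reg&(z>62)&(z<95)&(y<-120)&(H>8)&(H<25)&(S>80)&(x<800),'head',8)
    comps(reg&(z<8)&(V>90)&(S<60)&(y>-100),'mat/wrench')
    comps(reg&(z>8)&(z<40)&(V>90)&(S<60),'mouse')
    comps(reg&(z>8)&(z<40)&(H>20)&(H<35)&(S>150),'tape')
    comps(reg&(z>45)&(z<78)&(S<70)&(y<-50)&(x<600)&(V>90),'jar')
E
python3 m.py
```

```text
scene lid 152 [131. 228.] [ 803.9 -380.4] [63.4 28.8] -13.5 z [48.2 57.1 67.5]
scene lid 694 [316. 254.] [540.6  60.7] [124.6  58.4] -5.9 z [56.8 59.5 61.7]
scene lid 820 [353. 287.] [559.5 199.1] [127.   57.2] -6.0 z [56.8 59.3 61.8]
scene lid 968 [393. 321.] [572.3 330.9] [126.2  57.3] -7.0 z [56.8 59.4 61.6]
scene lid 229 [502. 367.] [499.5 589.2] [221.7  21.2] -0.0 z [47.5 50.7 52.9]
scene bar 77 [316. 248.] [542.4  61.9] [38.6 12.9] -4.1 z [76.2 81.7 84.7]
scene bar 82 [354. 282.] [561.2 200. ] [39.8 11.8] -5.6 z [75.  82.  84.8]
scene bar 91 [395. 316.] [573.3 331.2] [39.8 12.2] -9.5 z [76.9 82.6 84.9]
scene pad 1015 [281. 221.] [ 487.3 -126.2] [132.2 113.8] -4.3 z [1.8 4.7 7.7]
scene shaktop 1633 [202. 184.] [ 553.8 -373.8] [178.  158.1] 19.8 z [53.9 56.6 59.4]
scene shaktop 29 [138. 225.] [ 783.1 -375.7] [34.4  7.4] 27.9 z [48.7 55.4 60. ]
scene guide 123 [205. 160.] [ 523.1 -385.3] [52.3 18.2] -67.4 z [ 96.9 106.6 116.9]
scene guide 118 [193. 175.] [ 587.  -361.3] [52.  20.4] -57.7 z [ 97.4 108.7 117.4]
scene head 80 [204. 172.] [ 541.9 -377.4] [36.2 32.3] 19.2 z [74.  77.1 
[... 6747 characters left out ...]
ouse 37 [177. 259.] [922.3 153.9] [23.6 21.2] -85.8 z [21.  24.4 27. ]
side mouse 521 [319. 272.] [527.2  79.8] [141.6  77.7] 27.5 z [10.7 24.  37.4]
side mouse 570 [293. 301.] [552.8 224.6] [136.7  56.5] 17.3 z [10.8 24.1 36.9]
side mouse 120 [368. 299.] [385.1 138.4] [70.4 30.1] -28.1 z [ 8.4  9.5 12. ]
side mouse 635 [266. 335.] [564.6 357.1] [136.2  57. ] 16.4 z [11.4 24.1 36.7]
side mouse 456 [143. 355.] [779.8 501.4] [197.3   6.7] -89.8 z [16.3 24.8 36.8]
side tape 503 [246. 260.] [742.6  90.2] [93.6 88.7] -89.0 z [11.3 22.9 27.5]
side jar 631 [366. 192.] [ 548.  -374.3] [170.6 166.2] -70.0 z [54.6 58.2 61.9]
side jar 150 [407. 215.] [ 366.1 -236.2] [60.8 31.5] -89.0 z [47.8 69.5 74.6]
```

```bash
cat > to.py <<'E'
# remaining motion in tool axes: python3 to.py x y z yaw_deg(of tool y)
import sys; from h import *; from scipy.spatial.transform import Rotation as R
x,y,z,f=map(float,sys.argv[1:5]); f=np.radians(f); o=status.get_obs()
r=R.from_rotvec(o['orientation']); Y=np.array([np.cos(f),np.sin(f),0]); Z=np.array([0,0,-1.])
T=R.from_matrix(np.stack([np.cross(Y,Z),Y,Z],1)); d=np.array([x,y,z])-o['ee_pos']
print('t',round(o['t'],2),'at',o['ee_pos'].round(1),'w',round(o['width'],1),'F',o['ft_force'].round(1),'grip',round(o['grasp_force'],1),'q',o['qpos'].round(2))
print('turn',(r.inv()*T).as_rotvec().round(3),'shift now',r.inv().apply(d).round(1),'shift after turn',T.inv().apply(d).round(1))
E
J="python3 -m jog"
$J '[[20.5,-28,0,0,0,0],[20.5,-28,0,0,0,0],[20.5,-28,0,0,0,0],[0,0,0,0,0,-0.121],[0,0,0,0,0,-0.121]]' 88
$J '[[0,0,0,0,0,-0.121],[0,0,0,0,0,-0.121],[0,0,0,0,0,-0.121],[0,0,0,0,0,-0.121],[0,0,0,0,0,-0.121]]'
$J '[[0,0,0,0,0,-0.121],[0,0,0,0,0,-0.121],[0,0,0,0,0,-0.121],[0,0,0,0,0,-0.121],[0,0,0,0,0,-0.121]]'
$J '[[0,0,0,0,0,0],[0,0,0,0,0,0]]'
python3 to.py 540.4 61.5 22 83.5
python3 -c "
from h import *
d=grab('wrist','pics/w1.png')"
```

```text
t: 0.52
ee_pos: [539.1, 62.5, 222.5]
orientation: [-1.928, -2.479, 0.001]
ft_force: [0.7, 0.1, -0.1]
width: 88.0
grasp_force: 0.0
t: 0.93
ee_pos: [540.7, 61.5, 222.4]
orientation: [-1.103, -2.941, 0.001]
ft_force: [-0.5, -0.3, 0.2]
width: 87.9
grasp_force: 0.0
t: 1.35
ee_pos: [540.7, 61.5, 222.3]
orientation: [-0.177, -3.136, 0.0]
ft_force: [-0.0, -0.0, 0.2]
width: 88.1
grasp_force: 0.0
t: 1.52
ee_pos: [540.8, 61.5, 222.4]
orientation: [-0.192, -3.135, 0.0]
ft_force: [0.0, 0.9, 0.8]
width: 87.8
grasp_force: 0.0
t 1.52 at [540.8  61.5 222.4] w 87.8 F [0.  0.9 0.8] grip 0.0 q [ 0.09  0.31  1.81  0.    1.03 -1.36]
turn [-0.    -0.001 -0.009] shift now [  0.3  -0.  200.4] shift after turn [ 4.000e-01 -1.000e-01  2.004e+02]
```

View pics/w1.png

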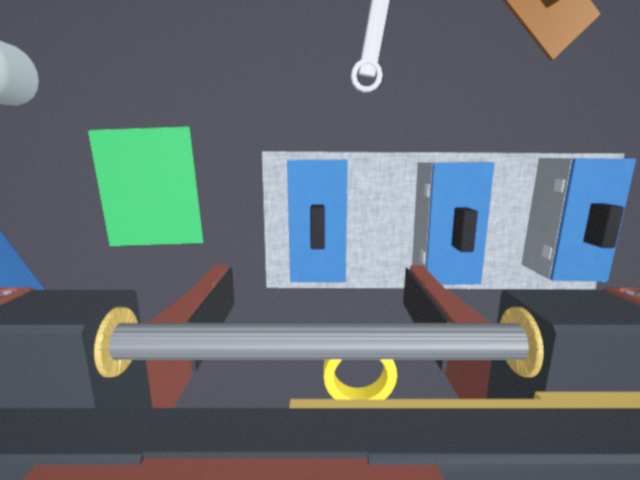

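The wrist view shows all three lids, with bars at (317,227), (464,230) and (603,225). The lid under the jaws lies square to them. I'll measure the lids from here too, then heft this case.

```bash
python3 - <<'E'
from m import *
d=dict(np.load('/tmp/wrist.npz')); w=world(d); hsv=cv2.cvtColor(d['img'],cv2.COLOR_RGB2HSV).astype(int); z=w[...,2]
for nm,m in(('lid',(hsv[...,0]>100)&(hsv[...,0]<125)&(hsv[...,1]>120)&(z>45)&(z<70)),('bar',(z>72)&(z<95)&(hsv[...,2]<70)),('pad',(hsv[...,0]>50)&(hsv[...,0]<80)&(hsv[...,1]>120)&(z<15))):
    k,l,st,ce=cv2.connectedComponentsWithStats(m.astype(np.uint8))
    for i in range(1,k):
        if st[i,4]>200: print(nm,ce[i].round(),*rect(w[l==i]),np.nanmedian(z[l==i]).round(1))
E
python3 -m jog '[[0,0,40,0,0,0],[0,0,40,0,0,0],[0,0,40,0,0,0],[0,0,30,0,0,0],[0,0,20,0,0,0]]'
python3 -m jog '[[0,0,15,0,0,0],[0,0,15,0,0,0],[0,0,0,0,0,0]]'
python3 to.py 540.4 61.5 22 83.5
```

```text
lid [589. 217.] [572.5 330.9] [123.2  60.4] -7.6 57.9
lid [317. 219.] [540.   60.5] [122.5  56.4] -6.7 58.0
lid [457. 220.] [559.5 198.8] [122.2  57.8] -6.3 58.0
bar [607. 225.] [570.9 328.8] [37.9 13.3] -6.9 81.0
bar [317. 226.] [539.1  60.1] [37.6 10.2] -7.0 81.9
bar [465. 229.] [558.7 198.1] [37.6 12.1] -6.7 81.5
pad [147. 185.] [ 487.6 -127.6] [131.4 113. ] -5.2 3.1
t: 1.98
ee_pos: [539.1, 61.4, 49.6]
orientation: [-0.192, -3.132, 0.001]
ft_force: [-0.2, 0.5, -0.2]
width: 87.6
grasp_force: 0.0
t: 2.23
ee_pos: [539.1, 61.4, 20.0]
orientation: [-0.191, -3.131, 0.001]
ft_force: [0.0, -1.1, 1.2]
width: 87.6
grasp_force: 0.0
t 2.23 at [539.1  61.4  20. ] w 87.6 F [ 0.  -1.1  1.2] grip 0.0 q [ 0.09  0.62  1.91  0.    0.62 -1.36]
turn [-0.001 -0.005 -0.008] shift now [-1.3  0.3 -2. ] shift after turn [-1.3  0.3 -2. ]
```

```bash
python3 -m jog '[[0,0,0,0,0,0],[0,0,0,0,0,0],[0,0,0,0,0,0],[0,0,0,0,0,0],[0,0,0,0,0,0]]' 40
python3 -m jog '[[0,0,-5,0,0,0],[0,0,-10,0,0,0],[0,0,-5,0,0,0],[0,0,0,0,0,0],[0,0,0,0,0,0]]' 
python3 -m jog '[[0,0,0,0,0,0],[0,0,0,0,0,0]]' 
python3 to.py 540.4 61.5 22 83.5
```

```text
t: 2.65
ee_pos: [541.6, 61.5, 23.6]
orientation: [0.187, 3.135, 0.0]
ft_force: [-0.1, -2.5, 2.6]
width: 57.7
grasp_force: 1.3
t: 3.07
ee_pos: [541.3, 61.6, 43.3]
orientation: [0.187, 3.135, 0.0]
ft_force: [-0.2, -0.2, -3.1]
width: 57.8
grasp_force: 30.0
t: 3.23
ee_pos: [540.7, 61.5, 42.5]
orientation: [-0.186, -3.136, 0.0]
ft_force: [0.3, 0.1, -3.3]
width: 57.8
grasp_force: 30.0
t 3.23 at [540.7  61.5  42.5] w 57.8 F [ 0.3  0.1 -3.3] grip 30.0 q [ 0.09  0.58  1.9  -0.    0.66 -1.36]
turn [-0.    -0.    -0.005] shift now [ 0.3 -0.  20.5] shift after turn [ 0.3 -0.  20.5]
```

3.3 N is about 0.34 kg, so this one holds a blank. Put it back and heft the middle case.

```bash
python3 -m jog '[[0,0,10,0,0,0],[0,0,6,0,0,0],[0,0,3,0,0,0],[0,0,1,0,0,0],[0,0,0,0,0,0]]' 
python3 -m jog '[[0,0,0,0,0,0],[0,0,0,0,0,0],[0,0,0,0,0,0],[0,0,0,0,0,0],[0,0,-20,0,0,0]]' 88
python3 -m jog '[[0,0,-40,0,0,0],[0,0,-35,0,0,0],[-1,35,0,0,0,0],[-1,35,0,0,0,0],[-1,35,0,0,0,0]]' 
python3 -m jog '[[0,35,0,0,0,0],[0,0,0,0,0,0],[0,0,0,0,0,0]]' 
python3 to.py 559.7 199.5 22 83.5
```

```text
t: 3.65
ee_pos: [540.4, 61.4, 23.2]
orientation: [-0.186, -3.134, 0.0]
ft_force: [-6.4, -1.2, 15.4]
width: 57.7
grasp_force: 30.0
t: 4.07
ee_pos: [538.7, 61.3, 39.9]
orientation: [-0.186, -3.13, 0.001]
ft_force: [0.2, -0.1, -0.1]
width: 86.4
grasp_force: 0.0
t: 4.48
ee_pos: [557.1, 166.3, 118.7]
orientation: [0.189, 3.134, 0.001]
ft_force: [0.7, -0.1, 0.3]
width: 87.9
grasp_force: 0.0
t: 4.73
ee_pos: [560.4, 201.7, 117.3]
orientation: [-0.182, -3.136, 0.0]
ft_force: [-0.4, -0.6, -0.6]
width: 87.5
grasp_force: 0.0
t 4.73 at [560.4 201.7 117.3] w 87.5 F [-0.4 -0.6 -0.6] grip 0.0 q [ 0.33  0.52  1.76 -0.    0.86 -1.13]
turn [-0.    -0.    -0.002] shift now [ 0.4 -2.3 95.3] shift after turn [ 0.5 -2.3 95.3]
```

```bash
python3 -m jog '[[0,-2,30,0,0,0],[0,0,30,0,0,0],[0,0,20,0,0,0],[0,0,15,0,0,0],[0,0,0,0,0,0]]' 
python3 -m jog '[[0,0,0,0,0,0],[0,0,0,0,0,0],[0,0,0,0,0,0],[0,0,0,0,0,0],[0,0,0,0,0,0]]' 40
python3 -m jog '[[0,0,-5,0,0,0],[0,0,-10,0,0,0],[0,0,-5,0,0,0],[0,0,0,0,0,0],[0,0,0,0,0,0]]' 
python3 -m jog '[[0,0,0,0,0,0],[0,0,0,0,0,0]]' 
python3 to.py 559.7 199.5 22 83.5
```

```text
t: 5.15
ee_pos: [557.6, 195.9, 19.3]
orientation: [-0.188, -3.13, 0.004]
ft_force: [-0.9, 0.3, -0.9]
width: 88.0
grasp_force: 0.0
t: 5.57
ee_pos: [561.1, 198.5, 23.8]
orientation: [0.187, 3.134, 0.002]
ft_force: [1.1, 5.7, 0.9]
width: 57.6
grasp_force: 4.5
t: 5.98
ee_pos: [560.4, 198.3, 43.1]
orientation: [0.186, 3.135, 0.0]
ft_force: [-0.2, -0.0, -6.5]
width: 57.8
grasp_force: 30.0
t: 6.15
ee_pos: [559.9, 198.1, 42.3]
orientation: [-0.186, -3.135, 0.001]
ft_force: [0.4, -0.1, -7.4]
width: 57.9
grasp_force: 30.0
t 6.15 at [559.9 198.1  42.3] w 57.9 F [ 0.4 -0.1 -7.4] grip 30.0 q [ 0.32  0.63  1.79 -0.    0.72 -1.13]
turn [-0.    -0.001 -0.005] shift now [ 0.4  1.4 20.3] shift after turn [ 0.4  1.4 20.3]
```

7.4 N is about 0.75 kg, so the middle case has the solid block. Put it down and pinch its lid bar.

```bash
python3 -m jog '[[0,0,10,0,0,0],[0,0,6,0,0,0],[0,0,3,0,0,0],[0,0,1,0,0,0],[0,0,0,0,0,0]]' 
python3 -m jog '[[0,0,0,0,0,0],[0,0,0,0,0,0],[0,0,0,0,0,0],[0,0,0,0,0,0],[0,0,-20,0,0,0]]' 88
python3 -m jog '[[0,0,-20,0,0,0],[0,0,0,0,0,0],[0,0,0,0,0,0]]'
python3 to.py 559.7 198.3 62 83.5
```

```text
t: 6.57
ee_pos: [559.6, 197.9, 23.5]
orientation: [-0.185, -3.134, 0.001]
ft_force: [-6.8, -3.1, 11.9]
width: 57.9
grasp_force: 30.0
t: 6.98
ee_pos: [558.2, 197.5, 39.9]
orientation: [-0.186, -3.131, 0.003]
ft_force: [-0.9, 0.1, 0.3]
width: 86.5
grasp_force: 0.0
t: 7.23
ee_pos: [561.2, 198.5, 63.5]
orientation: [0.186, 3.134, 0.001]
ft_force: [0.2, -0.0, 0.2]
width: 87.9
grasp_force: 0.0
t 7.23 at [561.2 198.5  63.5] w 87.9 F [ 0.2 -0.   0.2] grip 0.0 q [ 0.32  0.6   1.78  0.    0.76 -1.13]
turn [ 0.001  0.002 -0.005] shift now [ 1.5 -0.4  1.5] shift after turn [ 1.5 -0.4  1.5]
```

```bash
python3 -m jog '[[1,0,1,0,0,0],[0,0,0,0,0,0],[0,0,0,0,0,0],[0,0,0,0,0,0],[0,0,0,0,0,0]]' 5
python3 -m jog '[[0,0,0,0,0,0],[0,0,0,0,0,0],[0,0,-10,0,0,0],[0,0,-20,0,0,0],[0,0,-30,0,0,0]]'
python3 -m jog '[[0,0,-40,0,0,0],[0,0,-40,0,0,0],[0,0,0,0,0,0],[0,0,0,0,0,0]]'
python3 -m jog '[[-15.3,-31.6,0,0,0,0],[-15.3,-31.6,0,0,0,0],[-15.3,-31.6,0,0,0,0],[-15.3,-31.6,0,0,0,0],[-15.3,-31.6,0,0,0,0]]'
python3 -m jog '[[-15.3,-31.6,0,0,0,0],[-15.3,-31.6,0,0,0,0],[-15.3,-31.6,0,0,0,0],[-15.3,-31.6,0,0,0,0],[0,0,0,0,0,0]]'
python3 -m jog '[[0,0,0,0,0,0]]'
python3 to.py 665 -100 14 83.5
python3 -c "
from h import *
d=grab('side','pics/s1.png'); cv2.imwrite('pics/s1.png',cv2.resize(d['img'][100:380,180:460,::-1],(560,560)))"
```

```text
t: 7.65
ee_pos: [559.0, 198.2, 61.1]
orientation: [-0.186, -3.135, 0.001]
ft_force: [0.7, 0.2, 0.3]
width: 57.7
grasp_force: 0.0
t: 8.07
ee_pos: [557.6, 197.7, 120.7]
orientation: [-0.186, -3.132, 0.003]
ft_force: [-0.2, -0.1, 1.0]
width: 24.5
grasp_force: 0.0
t: 8.4
ee_pos: [561.0, 198.9, 205.3]
orientation: [0.186, 3.13, 0.004]
ft_force: [-0.1, -0.9, 0.7]
width: 4.8
grasp_force: 0.0
t: 8.82
ee_pos: [615.8, 30.8, 200.3]
orientation: [-0.186, -3.134, 0.0]
ft_force: [1.0, 0.5, -0.6]
width: 4.8
grasp_force: 0.0
t: 9.23
ee_pos: [663.0, -105.9, 200.2]
orientation: [-0.193, -3.135, 0.002]
ft_force: [-0.8, 0.8, 1.0]
width: 5.3
grasp_force: 0.0
t: 9.32
ee_pos: [661.6, -102.0, 200.0]
orientation: [-0.191, -3.133, -0.001]
ft_force: [-0.8, 0.3, -0.5]
width: 5.0
grasp_force: 0.0
t 9.32 at [ 661.6 -102.   200. ] w 5.0 F [-0.8  0.3 -0.5] grip 0.0 q [-0.17  0.51  1.54  0.    1.09 -1.62]
turn [ 0.    -0.003 -0.008] shift now [ -3.6   2.3 186. ] shift after turn [ -3.2   2.4 186. ]
```

View pics/s1.png

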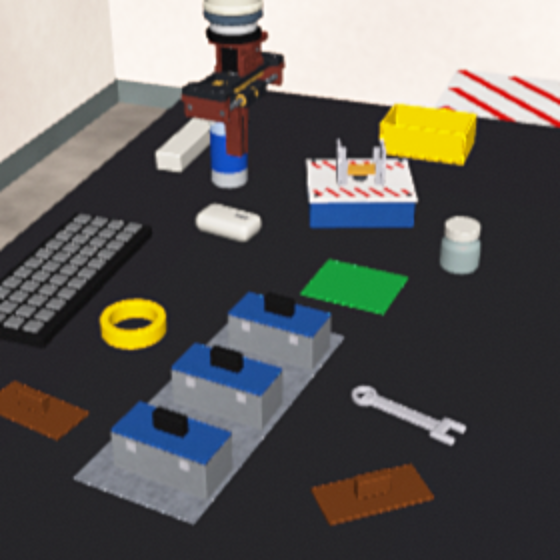

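The lid is still on: the side crop shows all three cases closed, with the middle lid at (227,375). The fingers had not finished closing when I lifted. I'll go back with them preset to 40 mm.

```bash
python3 -m jog '[[15.3,31.8,0,0,0,0],[15.3,31.8,0,0,0,0],[15.3,31.8,0,0,0,0],[15.3,31.8,0,0,0,0],[15.3,31.8,0,0,0,0]]' 45
python3 -m jog '[[15.3,31.8,0,0,0,0],[15.3,31.8,0,0,0,0],[15.3,31.8,0,0,0,0],[14,31.8,0,0,0,0],[0,0,0,0,0,0]]'
python3 -m jog '[[0,0,30,0,0,0],[0,0,0,0,0,0],[0,0,0,0,0,0]]'
python3 to.py 559.7 198.5 62 83.5
```

```text
t: 9.78
ee_pos: [603.1, 69.4, 201.2]
orientation: [-0.184, -3.135, -0.0]
ft_force: [0.1, -0.2, 0.1]
width: 35.0
grasp_force: 0.0
t: 10.2
ee_pos: [557.4, 206.0, 201.3]
orientation: [-0.177, -3.135, -0.002]
ft_force: [0.3, -0.1, 0.5]
width: 45.0
grasp_force: 0.0
t: 10.45
ee_pos: [558.6, 200.1, 170.3]
orientation: [-0.184, -3.132, 0.003]
ft_force: [-0.4, -0.3, 0.4]
width: 45.1
grasp_force: 0.0
t 10.45 at [558.6 200.1 170.3] w 45.1 F [-0.4 -0.3  0.4] grip 0.0 q [ 0.32  0.44  1.74  0.    0.97 -1.13]
turn [-0.002 -0.004 -0.004] shift now [ -1.7  -1.2 108.3] shift after turn [ -1.2  -1.4 108.3]
```

```bash
python3 -m jog '[[-1,-1,40,0,0,0],[0,0,35,0,0,0],[0,0,20,0,0,0],[0,0,10,0,0,0],[0,0,3,0,0,0]]'
python3 -m jog '[[0,0,0,0,0,0],[0,0,0,0,0,0],[0,0,0,0,0,0],[0,0,0,0,0,0],[0,0,0,0,0,0]]' 5
python3 -m jog '[[0,0,0,0,0,0],[0,0,0,0,0,0],[0,0,0,0,0,0],[0,0,0,0,0,0]]'
python3 to.py 559.7 198.3 62 83.5
```

```text
t: 10.87
ee_pos: [561.0, 198.3, 62.7]
orientation: [-0.187, -3.134, 0.001]
ft_force: [-0.7, 0.8, -0.3]
width: 44.7
grasp_force: 0.0
t: 11.28
ee_pos: [562.3, 199.0, 64.8]
orientation: [0.186, 3.134, 0.001]
ft_force: [-0.7, -0.3, -0.2]
width: 15.0
grasp_force: 0.1
t: 11.62
ee_pos: [562.3, 199.0, 64.8]
orientation: [0.186, 3.135, 0.001]
ft_force: [-0.5, -0.9, 7.1]
width: 14.3
grasp_force: 30.0
t 11.62 at [562.3 199.   64.8] w 14.3 F [-0.5 -0.9  7.1] grip 30.0 q [ 0.32  0.6   1.78 -0.    0.76 -1.13]
turn [ 0.001  0.001 -0.005] shift now [ 2.5 -1.   2.8] shift after turn [ 2.5 -1.   2.8]
```

```bash
python3 -m jog '[[0,0,-5,0,0,0],[0,0,-10,0,0,0],[0,0,-15,0,0,0],[0,0,-30,0,0,0],[0,0,-35,0,0,0]]'
python3 -m jog '[[0,0,-30,0,0,0],[-15.3,-31.6,0,0,0,0],[-15.3,-31.6,0,0,0,0],[-15.3,-31.6,0,0,0,0],[-15.3,-31.6,0,0,0,0]]'
python3 -m jog '[[-15.3,-31.6,0,0,0,0],[-15.3,-31.6,0,0,0,0],[-15.3,-31.6,0,0,0,0],[-15.3,-31.6,0,0,0,0],[-15.3,-31.6,0,0,0,0]]'
python3 -m jog '[[0,0,30,0,0,0],[0,0,0,0,0,0],[0,0,0,0,0,0]]'
python3 to.py 665 -100 17 83.5
```

```text
t: 12.03
ee_pos: [560.2, 198.4, 158.6]
orientation: [-0.186, -3.132, 0.002]
ft_force: [0.4, 0.3, -0.2]
width: 13.7
grasp_force: 30.0
t: 12.45
ee_pos: [607.8, 64.9, 189.9]
orientation: [0.185, 3.135, 0.0]
ft_force: [-0.1, -1.1, -0.7]
width: 13.6
grasp_force: 30.0
t: 12.87
ee_pos: [664.9, -101.6, 189.5]
orientation: [0.187, 3.136, 0.0]
ft_force: [0.4, 1.3, -0.8]
width: 13.7
grasp_force: 30.0
t: 13.12
ee_pos: [663.0, -99.7, 157.5]
orientation: [-0.187, -3.132, -0.001]
ft_force: [0.4, 0.7, -1.2]
width: 13.7
grasp_force: 30.0
t 13.12 at [663.  -99.7 157.5] w 13.7 F [ 0.4  0.7 -1.2] grip 30.0 q [-0.17  0.56  1.56  0.    1.02 -1.62]
turn [ 0.    -0.004 -0.006] shift now [-2.600e+00 -1.000e-01  1.405e+02] shift after turn [-2.000e+00 -1.000e-01  1.405e+02]
```

```bash
python3 -m jog '[[0,0,40,0,0,0],[0,0,40,0,0,0],[0,0,30,0,0,0],[0,0,15,0,0,0],[0,0,5,0,0,0]]'
python3 -m jog '[[0,0,5,0,0,0],[0,0,3,0,0,0],[0,0,0,0,0,0],[0,0,0,0,0,0]]'
python3 to.py 665 -100 17 83.5
```

```text
t: 13.53
ee_pos: [663.2, -98.4, 26.9]
orientation: [-0.184, -3.132, -0.001]
ft_force: [-0.2, -0.4, -0.5]
width: 13.7
grasp_force: 30.0
t: 13.87
ee_pos: [665.9, -100.0, 22.4]
orientation: [0.186, 3.134, -0.0]
ft_force: [-0.1, 0.2, 0.1]
width: 13.9
grasp_force: 30.0
t 13.87 at [ 665.9 -100.    22.4] w 13.9 F [-0.1  0.2  0.1] grip 30.0 q [-0.17  0.74  1.6  -0.    0.79 -1.62]
turn [-0.     0.003 -0.005] shift now [ 0.9 -0.1  5.4] shift after turn [ 0.9 -0.1  5.4]
```

```bash
python3 -m jog '[[0,0,2,0,0,0],[0,0,2,0,0,0],[0,0,0,0,0,0],[0,0,0,0,0,0]]'
python3 -m jog '[[0,0,2,0,0,0],[0,0,0,0,0,0],[0,0,0,0,0,0]]'
```

```text
t: 14.2
ee_pos: [664.7, -100.0, 16.8]
orientation: [0.187, 3.136, -0.0]
ft_force: [0.0, 0.6, -0.4]
width: 13.8
grasp_force: 30.0
t: 14.45
ee_pos: [664.8, -99.9, 16.7]
orientation: [0.187, 3.136, -0.0]
ft_force: [-7.0, 0.6, 15.3]
width: 13.6
grasp_force: 30.0
```

```bash
python3 -m jog '[[0,0,0,0,0,0],[0,0,0,0,0,0],[0,0,0,0,0,0],[0,0,0,0,0,0],[0,0,0,0,0,0]]' 74
python3 -m jog '[[0,0,-30,0,0,0],[0,0,-40,0,0,0],[0,0,-40,0,0,0],[0,0,-40,0,0,0],[0,0,-30,0,0,0]]'
python3 -m jog '[[15.3,31.6,0,0,0,0.1],[18.3,29.8,0,0,0,0.1],[21.2,27.9,0,0,0,0.1],[23.8,25.6,0,0,0,0.1],[26.2,23.2,0,0,0,0.1]]'
python3 -m jog '[[28.4,20.4,0,0,0,0.12],[30.6,16.9,0,0,0,0.12],[32.4,13.1,0,0,0,0.12],[33.8,9.1,0,0,0,0.12],[0,0,0,0,0,0.12]]'
python3 -m jog '[[0,0,0,0,0,0.12],[0,0,0,0,0,0.12],[0,0,0,0,0,0.12],[0,0,0,0,0,0.11],[0,0,0,0,0,0]]'
python3 to.py 559.7 198.5 200 -6.5
python3 -c "
from h import *
d=grab('wrist','pics/w2.png')"
```

```text
t: 14.87
ee_pos: [664.6, -99.9, 14.4]
orientation: [-0.186, -3.136, -0.0]
ft_force: [0.3, 0.2, -0.6]
width: 43.9
grasp_force: 0.0
t: 15.28
ee_pos: [665.5, -100.0, 198.0]
orientation: [0.186, 3.133, -0.0]
ft_force: [0.8, 0.1, 0.4]
width: 73.6
grasp_force: 0.0
t: 15.7
ee_pos: [607.1, 67.0, 194.6]
orientation: [-0.965, -2.99, -0.0]
ft_force: [0.7, -0.1, 0.5]
width: 74.1
grasp_force: 0.0
t: 16.12
ee_pos: [560.8, 202.9, 194.6]
orientation: [-1.8, -2.573, -0.001]
ft_force: [-0.6, 0.2, 0.1]
width: 74.3
grasp_force: 0.0
t: 16.53
ee_pos: [562.7, 198.2, 194.5]
orientation: [-2.352, -2.082, 0.0]
ft_force: [-0.8, 0.0, -0.2]
width: 74.1
grasp_force: 0.0
t 16.53 at [562.7 198.2 194.5] w 74.1 F [-0.8  0.  -0.2] grip 0.0 q [0.32 0.42 1.72 0.   1.01 0.44]
turn [-0.     0.    -0.008] shift now [-0.1 -3.  -5.5] shift after turn [-0.  -3.  -5.5]
```

View pics/w2.png

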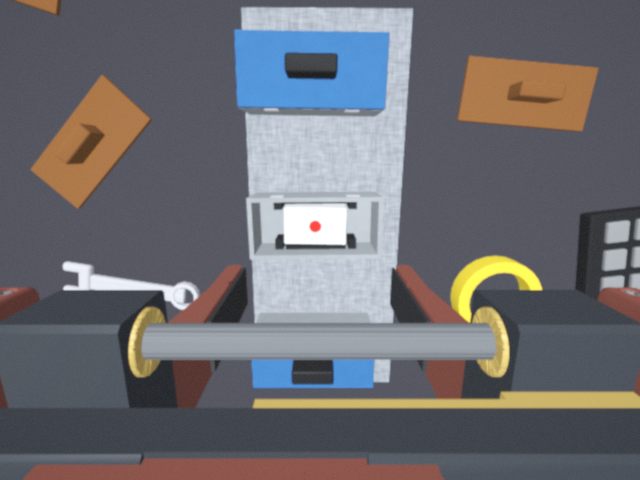

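The case is open: the block's top is at (315,226), with the red dot in the middle. I'll measure the block, the case rim and the laid lid.

```bash
python3 - <<'E'
from m import *
d=dict(np.load('/tmp/wrist.npz')); w=world(d); hsv=cv2.cvtColor(d['img'],cv2.COLOR_RGB2HSV).astype(int); z=w[...,2]
near=(abs(w[...,0]-560)<80)&(abs(w[...,1]-199)<45)
blk=near&(z>35)&(z<47)&((hsv[...,2]>190)|(hsv[...,1]>150))
k,l,st,ce=cv2.connectedComponentsWithStats(blk.astype(np.uint8)); i=1+st[1:,4].argmax()
print('block',st[i,4],ce[i],*rect(w[l==i]),np.nanmedian(z[l==i]))
dot=blk&(hsv[...,1]>150); print('dot',np.nanmean(w[dot],0))
rim=near&(z>49)&(z<58); print('rim',*rect(w[rim]),np.nanmedian(z[rim]))
d=grab('side'); w=world(d); hsv=cv2.cvtColor(d['img'],cv2.COLOR_RGB2HSV).astype(int); z=w[...,2]
for nm,m in(('laid lid',(hsv[...,0]>100)&(hsv[...,0]<125)&(hsv[...,1]>100)&(z<25)&(abs(w[...,0]-665)<110)&(abs(w[...,1]+100)<110)),('block side cam',(abs(w[...,0]-560)<80)&(abs(w[...,1]-199)<45)&(z>38)&(z<46)&(hsv[...,2]>150))):
    print(nm,m.sum(),*rect(w[m]),np.nanpercentile(z[m],[5,50,95]).round(1))
E
```

```text
block 2320 [314.92887931 225.12931034] [558.4 198.1] [59.8 36.1] -8.4 41.11123190894272
dot [558.34885088 198.17873686  41.7514879 ]
rim [558.5 198. ] [124.5  58.9] -6.3 52.98516451939036
laid lid 372 [664.6 -98.7] [135.5  75.1] -0.6 [ 2.6 12.1 15.3]
block side cam 197 [567.4 203.9] [100.2  62.2] -16.8 [39.9 43.3 45.6]
```

```bash
python3 -m jog '[[-0.5,-4,40,0,0,0],[0,0,40,0,0,0],[0,0,30,0,0,0],[0,0,0,0,0,0],[0,0,0,0,0,0]]'
python3 -m jog '[[0,0,0,0,0,0],[0,0,0,0,0,0]]'
python3 to.py 558.4 198.1 13 -6.8
```

```text
t: 17.05
ee_pos: [557.8, 197.7, 83.6]
orientation: [-2.345, -2.088, 0.005]
ft_force: [0.4, -0.1, 1.0]
width: 74.1
grasp_force: 0.0
t: 17.22
ee_pos: [560.5, 198.6, 86.9]
orientation: [2.347, 2.087, 0.005]
ft_force: [-1.0, -0.8, 0.4]
width: 74.1
grasp_force: 0.0
t 17.22 at [560.5 198.6  86.9] w 74.1 F [-1.  -0.8  0.4] grip 0.0 q [ 0.32  0.56  1.78 -0.    0.8   0.44]
turn [ 0.003 -0.002  0.001] shift now [-0.9 -2.2 73.9] shift after turn [-0.8 -2.  73.9]
```

```bash
python3 -m jog '[[-0.5,-1,25,0,0,0],[0,0,20,0,0,0],[0,0,12,0,0,0],[0,0,8,0,0,0],[0,0,5,0,0,0]]'
python3 -m jog '[[0,0,0,0,0,0],[0,0,0,0,0,0]]'
python3 to.py 558.4 198.1 13 -6.8
```

```text
t: 17.63
ee_pos: [558.3, 197.9, 14.9]
orientation: [2.348, 2.087, 0.001]
ft_force: [0.6, 0.1, -0.1]
width: 73.9
grasp_force: 0.0
t: 17.8
ee_pos: [558.3, 197.9, 15.3]
orientation: [2.348, 2.086, 0.001]
ft_force: [-0.8, 0.3, -1.1]
width: 73.8
grasp_force: 0.0
t 17.8 at [558.3 197.9  15.3] w 73.8 F [-0.8  0.3 -1.1] grip 0.0 q [0.32 0.67 1.8  0.   0.67 0.44]
turn [ 0.001 -0.     0.001] shift now [0.2 0.1 2.3] shift after turn [0.2 0.1 2.3]
```

```bash
python3 -m jog '[[0,0,2,0,0,0],[0,0,0,0,0,0],[0,0,0,0,0,0],[0,0,0,0,0,0],[0,0,0,0,0,0]]' 50
python3 -m jog '[[0,0,0,0,0,0],[0,0,0,0,0,0],[0,0,-5,0,0,0],[0,0,-10,0,0,0],[0,0,-20,0,0,0]]'
python3 -m jog '[[0,0,-35,0,0,0],[0,0,-40,0,0,0],[0,0,-40,0,0,0],[0,0,0,0,0,0],[0,0,0,0,0,0]]'
python3 to.py 487.9 -126.5 20 -4.8
```

```text
t: 18.22
ee_pos: [558.3, 197.9, 13.2]
orientation: [2.348, 2.086, 0.002]
ft_force: [0.6, 0.1, 2.8]
width: 59.9
grasp_force: 29.9
t: 18.63
ee_pos: [555.3, 196.9, 45.9]
orientation: [-2.347, -2.085, 0.009]
ft_force: [0.7, 0.6, -4.5]
width: 60.2
grasp_force: 29.9
t: 19.05
ee_pos: [558.6, 198.1, 165.2]
orientation: [2.347, 2.086, 0.006]
ft_force: [-0.6, 0.2, -5.3]
width: 59.7
grasp_force: 29.9
t 19.05 at [558.6 198.1 165.2] w 59.7 F [-0.6  0.2 -5.3] grip 29.9 q [0.32 0.45 1.75 0.   0.94 0.44]
turn [ 0.004 -0.002 -0.034] shift now [-330.9  -32.6  144.4] shift after turn [-329.3  -43.3  145.2]
```

```bash
python3 -m jog '[[-36.8,-3.6,0,0,0,0],[-36.8,-3.6,0,0,0,0],[-36.8,-3.6,0,0,0,0],[-36.8,-3.6,0,0,0,0],[-36.8,-3.6,0,0,0,0]]'
python3 -m jog '[[-36.8,-3.6,0,0,0,0],[-36.8,-3.6,0,0,0,0],[-36.8,-3.6,0,0,0,0],[-36.8,-3.6,0,0,0,0],[0,0,0,0,0,0]]'
python3 -m jog '[[0,0,35,0,0,0],[0,0,35,0,0,0],[0,0,30,0,0,0],[0,0,20,0,0,0],[0,0,10,0,0,0]]'
python3 -m jog '[[0,0,0,0,0,0],[0,0,0,0,0,0]]'
python3 to.py 487.9 -126.5 9.5 -6.8
```

```text
t: 19.47
ee_pos: [515.3, 15.7, 160.4]
orientation: [-2.345, -2.085, 0.006]
ft_force: [0.6, -0.4, -5.0]
width: 59.9
grasp_force: 29.9
t: 19.88
ee_pos: [483.3, -131.8, 160.6]
orientation: [-2.351, -2.08, 0.006]
ft_force: [0.4, 0.0, -4.5]
width: 60.1
grasp_force: 29.9
t: 20.3
ee_pos: [482.7, -126.2, 28.5]
orientation: [-2.343, -2.082, 0.007]
ft_force: [-0.1, 1.1, -3.9]
width: 59.6
grasp_force: 29.9
t: 20.47
ee_pos: [485.8, -127.0, 32.0]
orientation: [-2.347, -2.085, 0.002]
ft_force: [-0.0, 0.2, -4.2]
width: 60.1
grasp_force: 29.9
t 20.47 at [ 485.8 -127.    32. ] w 60.1 F [-0.   0.2 -4.2] grip 29.9 q [-0.28  0.56  2.    0.    0.59 -0.16]
turn [-0.002 -0.     0.001] shift now [ 0.7  2.1 22.5] shift after turn [ 0.7  2.  22.5]
```

```bash
python3 -m jog '[[0,0,8,0,0,0],[0,0,6,0,0,0],[0,0,4,0,0,0],[0,0,0,0,0,0],[0,0,0,0,0,0]]'
python3 -m jog '[[0,0,2,0,0,0],[0,0,2,0,0,0],[0,0,0,0,0,0]]'
```

```text
t: 20.88
ee_pos: [486.6, -127.4, 14.8]
orientation: [2.349, 2.087, 0.0]
ft_force: [-0.0, 0.1, -4.0]
width: 60.0
grasp_force: 29.9
t: 21.13
ee_pos: [486.5, -127.4, 10.6]
orientation: [-2.348, -2.087, 0.0]
ft_force: [-0.2, -0.6, -4.5]
width: 59.5
grasp_force: 29.9
```

```bash
python3 -m jog '[[0,0,1,0,0,0],[0,0,0.5,0,0,0],[0,0,0,0,0,0],[0,0,0,0,0,0]]'
python3 -m jog '[[0,0,0,0,0,0],[0,0,0,0,0,0],[0,0,0,0,0,0],[0,0,0,0,0,0],[0,0,0,0,0,0]]' 80
python3 -m jog '[[0,0,-20,0,0,0],[0,0,-40,0,0,0],[0,0,-40,0,0,0],[0,0,-40,0,0,0],[0,0,0,0,0,0.121]]' 
python3 -m jog '[[0,0,0,0,0,0.121],[0,0,0,0,0,0.121],[0,0,0,0,0,0.121],[0,0,0,0,0,0.121],[0,0,0,0,0,0.121]]' 70
python3 -m jog '[[0,0,0,0,0,0.121],[0,0,0,0,0,0.121],[0,0,0,0,0,0.121],[0,0,0,0,0,0.121],[0,0,0,0,0,0.121]]' 
python3 -m jog '[[0,0,0,0,0,0.121],[0,0,0,0,0,0.119],[0,0,0,0,0,0],[0,0,0,0,0,0]]' 
python3 to.py 486.5 -127.4 9.5 -96.8
cat > blk.py <<'E'
from m import *
d=grab('wrist','pics/w_blk.png'); w=world(d); hsv=cv2.cvtColor(d['img'],cv2.COLOR_RGB2HSV).astype(int); z=w[...,2]
m=(abs(w[...,0]-487)<60)&(abs(w[...,1]+127)<60)&(z>32)&(z<42)
print(m.sum(),*rect(w[m]),np.nanmedian(z[m]))
E
python3 blk.py
```

```text
t: 21.47
ee_pos: [486.6, -127.4, 9.2]
orientation: [2.349, 2.086, 0.0]
ft_force: [-0.8, 0.3, -4.1]
width: 59.8
grasp_force: 29.9
t: 21.88
ee_pos: [486.8, -127.4, 9.4]
orientation: [2.348, 2.086, 0.0]
ft_force: [-1.0, 0.5, -0.0]
width: 80.2
grasp_force: 0.0
t: 22.3
ee_pos: [490.7, -128.5, 156.1]
orientation: [2.462, 1.936, 0.01]
ft_force: [0.7, -0.4, 0.7]
width: 80.0
grasp_force: 0.0
t: 22.72
ee_pos: [486.5, -127.3, 149.3]
orientation: [2.94, 1.108, 0.0]
ft_force: [-0.8, -0.5, 0.1]
width: 70.2
grasp_force: 0.0
t: 23.13
ee_pos: [486.5, -127.4, 149.2]
orientation: [3.136, 0.182, 0.0]
ft_force: [1.1, 0.3, 0.3]
width: 70.3
grasp_force: 0.0
t: 23.47
ee_pos: [486.5, -127.3, 149.2]
orientation: [-3.136, 0.18, 0.0]
ft_force: [-0.3, -0.7, 0.0]
width: 70.0
grasp_force: 0.0
t 23.47 at [ 486.5 -127.3  149.2] w 70.0 F [-0.3 -0.7  0. ] grip 0.0 q [-0.28  0.35  1.95  0.    0.84  1.41]
turn [-0.     0.     0.004] shift now [0.000e+00 1.000e-01 1.397e+02] shift after turn [0.000e+00 1.000e-01 1.397e+02]
2945 [ 485.8 -127.7] [59.7 35.4] -7.4 37.18399433526775
```

```bash
python3 -m jog '[[0,0,40,0,0,0],[0,0,40,0,0,0],[0,0,30,0,0,0],[0,0,16,0,0,0],[0,0,8,0,0,0]]'
python3 -m jog '[[0,0,1,0,0,0.01],[0,0,0,0,0,0]]'
python3 to.py 485.8 -127.5 13 -97.2
python3 -m jog '[[0,0,0,0,0,0],[0,0,0,0,0,0],[0,0,0,0,0,0],[0,0,0,0,0,0],[0,0,0,0,0,0]]' 28
python3 -m jog '[[0,0,0,0,0,0],[0,0,0,0,0,0]]' 
```

```text
t: 23.93
ee_pos: [484.9, -126.9, 12.7]
orientation: [-3.135, 0.181, 0.006]
ft_force: [-0.7, 0.6, -0.9]
width: 70.0
grasp_force: 0.0
t: 24.1
ee_pos: [486.8, -127.4, 14.4]
orientation: [3.135, -0.2, -0.0]
ft_force: [-0.1, 0.3, 0.2]
width: 70.4
grasp_force: 0.0
t 24.1 at [ 486.8 -127.4   14.4] w 70.4 F [-0.1  0.3  0.2] grip 0.0 q [-0.28  0.6   2.   -0.    0.55  1.42]
turn [ 0.     0.    -0.002] shift now [-1.   0.2  1.4] shift after turn [-1.   0.2  1.4]
t: 24.52
ee_pos: [486.9, -127.4, 14.8]
orientation: [3.135, -0.201, 0.002]
ft_force: [-0.0, 1.0, -0.4]
width: 39.9
grasp_force: 0.0
t: 24.68
ee_pos: [486.8, -127.4, 14.6]
orientation: [3.135, -0.201, 0.001]
ft_force: [-1.4, 0.3, 6.8]
width: 35.9
grasp_force: 30.0
```

```bash
python3 -m jog '[[0,0,-10,0,0,0],[0,0,-30,0,0,0],[0,0,-40,0,0,0],[0,0,-40,0,0,0],[0,0,-40,0,0,0]]'
python3 -m jog '[[0,0,-30,0,0,0],[0,0,0,0,0,-0.12],[0,0,0,0,0,-0.12],[0,0,0,0,0,-0.12],[0,0,0,0,0,-0.118]]'
python3 -m jog '[[0,0,0,0,0,0],[0,0,0,0,0,0]]'
python3 to.py 500 -250 200 -70
cat > gd.py <<'E'
from m import *
d=grab('wrist','pics/w_gd.png'); w=world(d); hsv=cv2.cvtColor(d['img'],cv2.COLOR_RGB2HSV).astype(int); z=w[...,2]
near=(abs(w[...,0]-553)<140)&(abs(w[...,1]+373)<140)
def comps(m,nm,n=40):
    k,l,st,ce=cv2.connectedComponentsWithStats(m.astype(np.uint8))
    for i in range(1,k):
        if st[i,4]>n: print(nm,st[i,4],ce[i].round(),*rect(w[l==i]),np.nanmedian(z[l==i]).round(1))
comps(near&(z>108)&(z<121),'walltop')
comps(near&(z>94)&(z<104),'cheektop',20)
comps(near&(z>70)&(z<80),'head')
comps(near&(z>50)&(z<60),'top',300)
E
python3 gd.py
```

```text
t: 25.1
ee_pos: [485.2, -127.0, 175.6]
orientation: [-3.135, 0.201, 0.004]
ft_force: [0.4, 0.2, -4.7]
width: 35.8
grasp_force: 30.0
t: 25.52
ee_pos: [485.6, -127.1, 204.3]
orientation: [-3.092, -0.556, 0.001]
ft_force: [-0.0, 0.4, -5.0]
width: 35.9
grasp_force: 30.0
t: 25.68
ee_pos: [485.9, -127.2, 204.0]
orientation: [-3.094, -0.541, 0.002]
ft_force: [-0.3, -0.2, -3.9]
width: 35.8
grasp_force: 30.0
t 25.68 at [ 485.9 -127.2  204. ] w 35.8 F [-0.3 -0.2 -3.9] grip 30.0 q [-0.28  0.27  1.91  0.    0.96  0.94]
turn [-0.001  0.001 -0.003] shift now [-28.4 120.3   4. ] shift after turn [-28.8 120.2   4. ]
walltop 244 [626. 221.] [ 580.9 -345.4] [20.3  5.8] -69.7 114.4
cheektop 297 [607. 222.] [ 578.2 -353.5] [32.7 16.3] -70.0 99.2
cheektop 233 [589. 294.] [ 517.2 -363.3] [14.9 14.4] 44.5 99.5
head 249 [591. 216.] [ 587.2 -358.1] [53.9 15.1] -52.9 75.2
head 2491 [599. 259.] [ 546.8 -373.6] [62.5 55.2] 26.0 75.1
top 14645 [557. 225.] [ 549.7 -357. ] [166.5 121.7] 19.8 55.2
top 951 [630. 255.] [ 558.4 -418.3] [59.3 23.1] 32.6 55.4
```

View pics/w_gd.png

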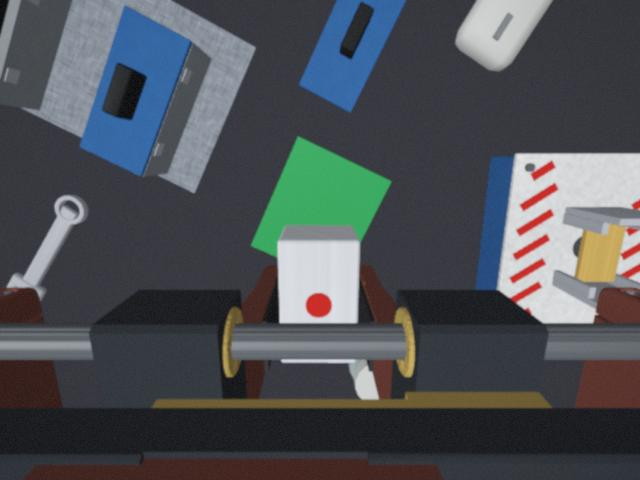

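The block is held square in the jaws, with its top at about (318,300). The guide, at (600,250), is partly outside the frame, so I'll move closer for a full view.

```bash
python3 -m jog '[[-16,30.5,0,0,0,0],[-16,30.5,0,0,0,0],[-16,30.5,0,0,0,0],[-16,30.5,0,0,0,0],[-16,30.5,0,0,0,0]]'
python3 -m jog '[[0,0,0,0,0,0],[0,0,0,0,0,0],[0,0,0,0,0,0]]'
python3 to.py 553 -372 200 -70
python3 gd.py
```

```text
t: 26.15
ee_pos: [463.0, -299.4, 204.0]
orientation: [-3.094, -0.542, 0.001]
ft_force: [1.0, 0.4, -2.9]
width: 35.6
grasp_force: 30.0
t: 26.4
ee_pos: [463.1, -297.6, 203.7]
orientation: [-3.093, -0.542, 0.001]
ft_force: [-0.7, -0.2, -4.8]
width: 36.1
grasp_force: 30.0
t 26.4 at [ 463.1 -297.6  203.7] w 36.1 F [-0.7 -0.2 -4.8] grip 30.0 q [-0.59  0.34  1.81  0.    0.99  0.63]
turn [-0.001  0.001 -0.002] shift now [ 59.2 100.6   3.5] shift after turn [ 59.  100.7   3.7]
walltop 748 [463. 112.] [ 586.2 -361.8] [52.2  5.9] -70.0 114.8
walltop 631 [454. 212.] [ 519.  -386.2] [52.  6.] -70.2 114.8
cheektop 410 [454. 123.] [ 578.9 -364.3] [53.  15.1] -75.8 99.8
cheektop 365 [447. 202.] [ 523.7 -384.9] [53.  15.7] -69.8 99.7
head 64 [412. 124.] [ 572.7 -339.3] [15.5  0.7] 19.6 74.9
head 124 [461. 125.] [ 585.4 -370.1] [37.7  9.6] -86.6 73.6
head 2720 [440. 162.] [ 552.6 -374.2] [54.6 34.6] 20.0 75.0
head 63 [408. 199.] [ 515.5 -360.6] [16.2  4.7] 4.6 74.4
head 113 [454. 198.] [ 525.1 -392.2] [39.6  9.6] -53.8 75.6
top 26925 [431. 150.] [ 552.7 -374.5] [173.9 154.4] 20.1 55.2
```

View pics/w_gd.png

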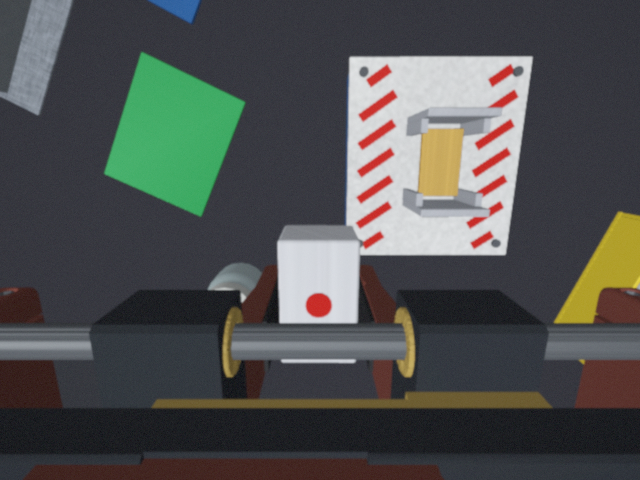

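The guide is now fully in view, with its walls at (463,112) and (454,212) and the brass head at (440,162). I'll measure the held block's top in this same image so that camera error cancels.

```bash
python3 - <<'E'
from m import *
d=dict(np.load('/tmp/wrist.npz')); w=world(d); z=w[...,2]; v,u=np.mgrid[:480,:640]; hsv=cv2.cvtColor(d['img'],cv2.COLOR_RGB2HSV).astype(int)
m=(u>270)&(u<368)&(v>225)&(v<368)&(z>218)&(z<232)&((hsv[...,2]>180)|(hsv[...,1]>150))
p=w[m]; print(m.sum(),*rect(p),np.nanpercentile(z[m],[5,50,95]).round(1))
dot=m&(hsv[...,1]>150); print('dot',np.nanmean(w[dot],0).round(1))
ex=np.array([np.cos(np.radians(20)),np.sin(np.radians(20))]); ey=np.array([-ex[1],ex[0]])
c=np.array([463.1,-297.6])
print('rel TCP along x',np.nanpercentile((p[:,:2]-c)@ex,[0.5,99.5]).round(1),'y',np.nanpercentile((p[:,:2]-c)@ey,[.5,99.5]).round(1))
E
```

```text
6614 [ 462.1 -297. ] [59.8 40.8] 19.4 [225.2 226.2 227.3]
dot [ 462.5 -297.3  226.9]
rel TCP along x [-29.8  28.8] y [-16.8  17.9]
```

```bash
python3 -m jog '[[14.6,25.8,0,0,0,0],[14.6,25.8,0,0,0,0],[14.6,25.8,0,0,0,0],[14.6,25.7,0,0,0,0],[0,0,0,0,0,0]]'
python3 -m jog '[[0,0,25,0,0,0],[0,0,20,0,0,0],[0,0,10,0,0,0],[0,0,0,0,0,0],[0,0,0,0,0,0]]'
python3 -m jog '[[0,0,0,0,0,0],[0,0,0,0,0,0]]'
python3 to.py 553.2 -374.5 100 -70
```

```text
t: 26.87
ee_pos: [558.3, -376.5, 204.3]
orientation: [3.09, 0.547, 0.005]
ft_force: [0.1, 0.5, -3.4]
width: 35.7
grasp_force: 30.0
t: 27.28
ee_pos: [553.8, -373.8, 149.0]
orientation: [-3.092, -0.548, 0.002]
ft_force: [0.1, 0.5, -3.8]
width: 35.8
grasp_force: 30.0
t: 27.45
ee_pos: [554.7, -375.2, 150.8]
orientation: [3.092, 0.547, 0.003]
ft_force: [1.1, -0.1, -4.2]
width: 35.7
grasp_force: 30.0
t 27.45 at [ 554.7 -375.2  150.8] w 35.7 F [ 1.1 -0.1 -4.2] grip 30.0 q [-0.61  0.57  1.57  0.    1.    0.61]
turn [ 0.002 -0.001  0.001] shift now [-1.3 -1.2 50.8] shift after turn [-1.2 -1.1 50.8]
```

```bash
python3 -m jog '[[-1,-0.5,8,0,0,0],[0,0,8,0,0,0],[0,0,4,0,0,0],[0,0,0,0,0,0],[0,0,0,0,0,0]]'
python3 -m jog '[[0,0,0,0,0,0],[0,0,0,0,0,0],[0,0,0,0,0,0]]'
python3 to.py 553.2 -374.5 100 -70
```

```text
t: 27.87
ee_pos: [552.4, -374.6, 128.5]
orientation: [-3.093, -0.546, 0.001]
ft_force: [-1.3, 0.3, -4.4]
width: 35.7
grasp_force: 30.0
t: 28.12
ee_pos: [552.9, -374.9, 129.5]
orientation: [3.093, 0.547, 0.001]
ft_force: [-0.5, 0.6, -4.3]
width: 36.0
grasp_force: 30.0
t 28.12 at [ 552.9 -374.9  129.5] w 36.0 F [-0.5  0.6 -4.3] grip 30.0 q [-0.61  0.59  1.59  0.    0.96  0.61]
turn [ 0.    -0.     0.001] shift now [ 0.4 -0.3 29.5] shift after turn [ 0.4 -0.3 29.5]
```

```bash
python3 -m jog '[[0,0,6,0,0,0],[0,0,6,0,0,0],[0,0,4,0,0,0],[0,0,0,0,0,0],[0,0,0,0,0,0]]'
python3 to.py 553.2 -374.5 86 -70
python3 -m jog '[[0,0,6,0,0,0],[0,0,6,0,0,0],[0,0,3,0,0,0],[0,0,0,0,0,0],[0,0,0,0,0,0]]'
python3 to.py 553.2 -374.5 86 -70
```

```text
t: 28.53
ee_pos: [552.4, -374.5, 112.5]
orientation: [-3.093, -0.547, 0.001]
ft_force: [0.2, -0.1, -4.8]
width: 35.7
grasp_force: 30.0
t 28.53 at [ 552.4 -374.5  112.5] w 35.7 F [ 0.2 -0.1 -4.8] grip 30.0 q [-0.61  0.61  1.59 -0.    0.93  0.61]
turn [-0.001  0.001  0.001] shift now [ 0.7  0.3 26.5] shift after turn [ 0.7  0.2 26.5]
t: 28.95
ee_pos: [552.6, -374.6, 97.7]
orientation: [-3.093, -0.547, 0.001]
ft_force: [0.7, 0.6, -4.7]
width: 35.9
grasp_force: 30.0
t 28.95 at [ 552.6 -374.6   97.7] w 35.9 F [ 0.7  0.6 -4.7] grip 30.0 q [-0.61  0.63  1.6  -0.    0.91  0.61]
turn [-0.001  0.     0.001] shift now [ 0.6  0.1 11.7] shift after turn [ 0.6  0.1 11.7]
```

```bash
python3 -m jog '[[0,0,4,0,0,0],[0,0,4,0,0,0],[0,0,3,0,0,0],[0,0,2,0,0,0],[0,0,0,0,0,0]]'
python3 -m jog '[[0,0,2,0,0,0],[0,0,1.5,0,0,0],[0,0,0,0,0,0],[0,0,0,0,0,0]]'
python3 -m jog '[[0,0,0,0,0,0],[0,0,0,0,0,0]]'
```

```text
t: 29.37
ee_pos: [552.6, -374.7, 84.7]
orientation: [-3.093, -0.547, 0.001]
ft_force: [-0.6, 1.5, -4.0]
width: 35.7
grasp_force: 30.0
t: 29.7
ee_pos: [552.9, -374.9, 81.9]
orientation: [3.093, 0.547, 0.0]
ft_force: [-0.6, 0.3, -2.0]
width: 36.0
grasp_force: 30.0
t: 29.87
ee_pos: [552.9, -374.9, 81.9]
orientation: [3.093, 0.547, 0.0]
ft_force: [-0.8, -0.1, -1.9]
width: 35.9
grasp_force: 30.0
```

```bash
python3 -m jog '[[0,0,1.5,0,0,0],[0,0,1.5,0,0,0],[0,0,0,0,0,0],[0,0,0,0,0,0],[0,0,0,0,0,0]]'
python3 -m jog '[[0,0,0,0,0,0],[0,0,0,0,0,0]]'; python3 to.py 552.9 -374.9 79 -70
```

```text
t: 30.28
ee_pos: [552.9, -374.9, 78.8]
orientation: [3.093, 0.547, 0.0]
ft_force: [0.3, 1.0, 0.1]
width: 36.1
grasp_force: 30.0
t: 30.45
ee_pos: [552.9, -374.9, 78.8]
orientation: [3.093, 0.547, 0.001]
ft_force: [-0.7, 0.3, 0.4]
width: 36.0
grasp_force: 30.0
t 30.45 at [ 552.9 -374.9   78.8] w 36.0 F [-0.7  0.3  0.4] grip 30.0 q [-0.61  0.66  1.61  0.    0.88  0.61]
turn [ 0.    -0.     0.001] shift now [-0.   0.  -0.2] shift after turn [-0.   0.  -0.2]
```

The head carries the full weight. Release, rise and check.

```bash
python3 -m jog '[[0,0,0,0,0,0],[0,0,0,0,0,0],[0,0,0,0,0,0],[0,0,0,0,0,0],[0,0,0,0,0,0]]' 75
python3 -m jog '[[0,0,-10,0,0,0],[0,0,-20,0,0,0],[0,0,-35,0,0,0],[0,0,-40,0,0,0],[0,0,-30,0,0,0]]'
python3 -m jog '[[-30,-25,0,0,0,0],[-30,-25,0,0,0,0],[-20,-25,0,0,0,0],[0,-25,0,0,0,0],[0,0,0,0,0,0]]'
python3 - <<'E'
from m import *
d=grab('wrist'); w=world(d); hsv=cv2.cvtColor(d['img'],cv2.COLOR_RGB2HSV).astype(int); z=w[...,2]
m=(abs(w[...,0]-552.6)<45)&(abs(w[...,1]+374)<35)&(z>96.5)&(z<108); k,l,st,ce=cv2.connectedComponentsWithStats(m.astype(np.uint8)); i=1+st[1:,4].argmax()
print('block',st[i,4],ce[i],*rect(w[l==i]),np.nanpercentile(z[l==i],[5,50,95]))
d=grab('scene','pics/sc9.png'); w=world(d); z=w[...,2]; hsv=cv2.cvtColor(d['img'],cv2.COLOR_RGB2HSV).astype(int)
b=(hsv[...,0]>100)&(hsv[...,0]<125)&(hsv[...,1]>120)
for nm,m in(('lids',b&(z>45)&(z<70)&(w[...,1]>0)&(w[...,0]>510)),('laid',b&(z<20)&(w[...,1]>-170)&(w[...,1]<0))):
    k,l,st,ce=cv2.connectedComponentsWithStats(m.astype(np.uint8))
    for i in range(1,k):
        if st[i,4]>100: print(nm,*rect(w[l==i]),np.nanpercentile(z[l==i],[5,50,95]).round(1))
E
```

```text
t: 30.87
ee_pos: [552.8, -374.8, 78.7]
orientation: [3.094, 0.547, 0.0]
ft_force: [-0.7, -0.9, -0.5]
width: 65.7
grasp_force: 0.0
t: 31.28
ee_pos: [553.3, -375.1, 217.2]
orientation: [3.092, 0.546, 0.002]
ft_force: [0.6, -0.3, 0.2]
width: 74.8
grasp_force: 0.0
t: 31.7
ee_pos: [440.3, -305.1, 214.3]
orientation: [-3.092, -0.546, 0.002]
ft_force: [0.3, -0.2, -0.1]
width: 74.5
grasp_force: 0.0
block 4196 [451.29385129 127.80338418] [ 553.8 -373.8] [64.1 52.7] 20.1 [ 99.51620355 101.3342616  102.7999772 ]
lids [554.6  60.8] [94.1 57.8] -6.3 [56.1 59.6 62.8]
lids [573.5 330.7] [127.  57.] -7.3 [56.  59.4 62.3]
lids [561.6 659.1] [160.8 100.4] -89.6 [45.7 50.  53.7]
laid [-1429.3   -86.4] [582.  169.8] -0.3 [-622.9 -348.1 -107. ]
laid [ 658.7 -101. ] [130.   63.7] -6.1 [ 5.7 11.3 14.6]
```

View pics/sc9.png

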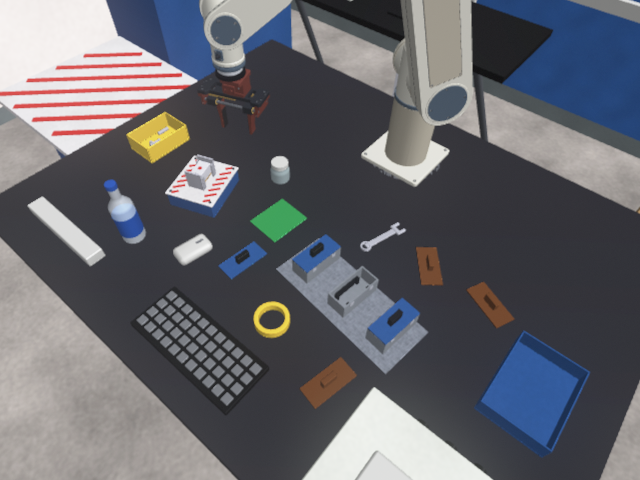

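The scene view shows the block in the guide at (203,170), its top 101 mm up, so the head has sunk about 7.7 mm. The lid lies flat at (243,259), the other two cases are closed, and nothing else looks moved.

```bash
python3 -c "
from workcell import ticket
print(ticket.close_job())"
```

```text
the job is handed in; nothing more can be done
None
```

The job is handed in: the solid block was in the middle case and now rests in the guide on the shaker's head (sunk about 7.7 mm), its lid lies flat on the table, the other two cases are closed, and the arm touches nothing; hand-in gave no verdict.

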